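Find the jar with the loose cap

ROBOT

A 7-joint arm with a two-finger parallel gripper is mounted at the origin on the work surface; the furniture and walls round the work are solid. World frame = base frame: x ahead of the robot, y to its left, z up, the work surface at z = 0. Lengths are in m, angles in rad, forces in N, time in s.
With the tool pointing down it reaches from about 0.4 to 0.875 m from the base axis. Payload 6.5 kg.
Tool frame: the origin (TCP) lies between the finger pads; the fingertips stand 25 mm ahead of it and the grasp point (between the pads) lies 6 mm ahead of it; z points along the fingers, y is the line along which they close (so a half turn about z gives the same grasp; the last joint's range is limited). The gripper opens to 88 mm and grips with 3 to 60 N. Pads are 18 mm wide; open, the fingers measure 123 mm over their backs; the gripper's body (75 mm by 187 mm) begins 45 mm behind the grasp point.
Start: joints at [1.259, 0.536, -0.004, 1.538, 0.003, 1.067, -0.071], TCP at [0.158, -0.63, 0.237] pointing down, gripper open.
Joint ranges: [-2.7, 2.7], [-0.37, 2.16], [-1.27, 1.26], [0.24, 2.4], [-1.31, 4.45], [0.19, 1.91], [-2.76, 2.76]. Speed limits (rad/s): [2.39, 2.39, 3.14, 3.14, 3.14, 3.14, 3.14].

INTERFACE

Orientations are given as a unit quaternion [x, y, z, w].
In Python, from bench import get_obs, get_image, hand_in gives the robot as it stands.
- The arm moves only by the shell command python3 -m handwheel 'ROWS' [FORCE]. ROWS is text: rows parted by semicolons, each of 7 numbers parted by spaces: the shift along the tool's x, y, z in m, then the turn, a rotation vector about the tool's x, y, z in rad, then the closure in counts, from 0 (fully open) to 255 (shut). In form: x y z wx wy wz grip; .... A call has 1 to 20 rows; each row is the pose to reach, as a shift and turn from the pose commanded when the call began, along the tool's axes at that moment; what a row does not reach only later rows make up. A row lasts 1/8 s, in which the tool goes at most 62.5 mm and 10.7 degrees, less where a joint would pass 70% of its speed; a pose out of reach is approached as far as the arm can. A call with a gripper value outside its range is refused whole. The fingers move at their own pace and stop on an object; FORCE is the grip in N (left out, the last holds). Time passes only in rows, so rows that repeat a pose let the fingers close. It gives the time, the measured TCP pose, the force, the opening and the grip force at its end, in the units of the state.
- get_obs(): the state, without advancing time (a new reading comes with each control period).
- get_image(name): name is "scene" or "side" or "wrist"; returns a dict with "image" (420x560x3 uint8, blue, green, red), "z_map" (420x560 float32, m along the optical axis (not along the pixel's ray), 0 where there is no reading), "vertical_fov" (degrees; the focal length in pixels is half the picture's height over the tangent of half this angle, whatever the lens; pixels are square), "cx", "cy" (the principal point, pixels), "xyz" and "rotation" of the camera in the world. Camera axes: x right, y up, looking along -z (the intrinsics and any distortion apply to the point x, -y, -z); pixel columns grow to the right and rows downward; lengths in m; the calibration is good to about 2 mm. The wrist camera is an equidistant fisheye: a pixel r from the principal point sees the ray r / f radians off the axis. A picture is of the moment at which its call begins.
- hand_in(): hands the job in; it is judged then, once.
The state is a dict: "time": time; "joints": joint angles; "joint_velocities": joint speeds; "effort": joint torques, N m; "ee_pos": TCP position; "ee_rot": TCP orientation; "force": force on the tool from outside, world axes, zero at the start; "torque": the same for the moment, N m; "opening": finger opening in m; "grasp_force": force on a finger pad.
Only numpy, scipy, OpenCV 4.12 (cv2) and the standard library are available. Lean on these libraries where they do the work, as an engineer would, in place of code of your own. Each camera call takes 0.05 s, during which the arm holds its last target. There are 200 camera calls.

TASK

These three jars of hazelnuts have just been filled and one cap was not screwed on tight. With the jars in the rack, twist the caps gently, without wrenching the glass against the rack, until you feel one give by several degrees, and leave it turned. Lift that jar out, stand it gently upright, wholly on the round cork trivet, and let go; the two sound jars stay in the rack, their caps unturned, and the things around stay where they are.

Things in the scene. Friction and masses are not known exactly. Their poses are not given: they have to be found in the camera images.
- rack: Wooden jar rack, fixed to the worktop, 96 x 280 x 58 mm: base board, an upper board (top at 42 mm) with three square cut-outs of 59 mm, and end panels. Origin at the centre of its underside, y along the row of pockets, z up. Pockets lie at y = -84, 0 and +84 mm; the jars stand 16 mm above the worktop.
- jar_a: Square glass jar of hazelnuts, brass-coloured screw cap: glass 56 x 56 mm, 72 mm tall, shoulder sloping in to 47 mm above, 110 mm with the cap, 0.35 kg. Origin at the centre of its underside, z up its axis, x and y square to its sides. About 1.5 mm of play all round in its pocket, so it turns 0.05 to 0.1 rad before the pocket's edges hold it. The jars look alike; any one may be the loose one.
- jar_b: Square glass jar of hazelnuts, brass-coloured screw cap: glass 56 x 56 mm, 72 mm tall, shoulder sloping in to 47 mm above, 110 mm with the cap, 0.35 kg. Origin at the centre of its underside, z up its axis, x and y square to its sides. About 1.5 mm of play all round in its pocket, so it turns 0.05 to 0.1 rad before the pocket's edges hold it. The jars look alike; any one may be the loose one.
- jar_c: Square glass jar of hazelnuts, brass-coloured screw cap: glass 56 x 56 mm, 72 mm tall, shoulder sloping in to 47 mm above, 110 mm with the cap, 0.35 kg. Origin at the centre of its underside, z up its axis, x and y square to its sides. About 1.5 mm of play all round in its pocket, so it turns 0.05 to 0.1 rad before the pocket's edges hold it. The jars look alike; any one may be the loose one.
- cap_a (a joint): Cap of jar_a: its turning angle on the jar, 0 as found, positive opens (counter-clockwise from above); it can turn either way. Ribbed cap 54 mm across (lowest 2 mm: 55), 20 mm tall, 90 to 110 mm above the jar's underside, on its z axis. The loose cap gives at about 0.6 N m and turns on as easily; a tight one holds 2.5 N m. Keep the twist under 0.95 N m: pocket and glass press together with about 35 N per N m.
- cap_b (a joint): Cap of jar_b: its turning angle on the jar, 0 as found, positive opens (counter-clockwise from above); it can turn either way. Ribbed cap 54 mm across (lowest 2 mm: 55), 20 mm tall, 90 to 110 mm above the jar's underside, on its z axis. The loose cap gives at about 0.6 N m and turns on as easily; a tight one holds 2.5 N m. Keep the twist under 0.95 N m: pocket and glass press together with about 35 N per N m.
- cap_c (a joint): Cap of jar_c: its turning angle on the jar, 0 as found, positive opens (counter-clockwise from above); it can turn either way. Ribbed cap 54 mm across (lowest 2 mm: 55), 20 mm tall, 90 to 110 mm above the jar's underside, on its z axis. The loose cap gives at about 0.6 N m and turns on as easily; a tight one holds 2.5 N m. Keep the twist under 0.95 N m: pocket and glass press together with about 35 N per N m.
- trivet: Round cork trivet, fixed, 144 mm across and 8 mm thick; origin at the centre of its underside.
- mug: White mug with green dots, 78 x 114 x 93 mm, origin at the centre of its underside. Bystander.
- nut_tin: Round tin with a black lid, 120 mm across, 132 mm tall, origin at the centre of its underside. Bystander.
- spice_jar: Small spice jar with a black lid, 41 mm across, 105 mm tall, origin at the centre of its underside. Bystander.
- egg_timer: Red and white egg timer, 64 x 62 x 53 mm, origin at the centre of its underside. Bystander.

How it is judged:
On the way, in this order (a step that is already met when the one before it is completed fails the run):
1. One cap has given by at least 0.05 rad on its jar, with the jar still in the rack (((not (value of joint cap_a between -0.05 and 0.05 rad) and z of jar_a in the frame of rack below 0.022 m) or (not (value of joint cap_b between -0.05 and 0.05 rad) and z of jar_b in the frame of rack below 0.022 m) or (not (value of joint cap_c between -0.05 and 0.05 rad) and z of jar_c in the frame of rack below 0.022 m))), for 0.1 s.
2. A jar is lifted clear of the rack (z of any of jar_a, jar_b, jar_c in the frame of rack above 0.045 m), for 0.1 s.
At the end, for the whole second after the job is handed in: The jar whose cap gave stands still and upright (0.1 rad) on the trivet, centre within 36 mm of the trivet's, its cap still turned (over 0.03 rad); the other two stand upright down in the rack, their caps within 0.1 rad of where they were (((horizontal distance between jar_a and trivet below 0.036 m and z of jar_a in the frame of trivet between 0.005 and 0.013 m and angle between jar_a's own z axis and vertical below 0.1 rad and linear speed of jar_a below 0.02 m/s and not (value of joint cap_a between -0.03 and 0.03 rad) and (z of jar_b in the frame of rack below 0.024 m and horizontal distance between jar_b and rack below 0.1 m and angle between jar_b's own z axis and vertical below 0.1 rad and value of joint cap_b between -0.1 and 0.1 rad) and (z of jar_c in the frame of rack below 0.024 m and horizontal distance between jar_c and rack below 0.1 m and angle between jar_c's own z axis and vertical below 0.1 rad and value of joint cap_c between -0.1 and 0.1 rad)) or (horizontal distance between jar_b and trivet below 0.036 m and z of jar_b in the frame of trivet between 0.005 and 0.013 m and angle between jar_b's own z axis and vertical below 0.1 rad and linear speed of jar_b below 0.02 m/s and not (value of joint cap_b between -0.03 and 0.03 rad) and (z of jar_a in the frame of rack below 0.024 m and horizontal distance between jar_a and rack below 0.1 m and angle between jar_a's own z axis and vertical below 0.1 rad and value of joint cap_a between -0.1 and 0.1 rad) and (z of jar_c in the frame of rack below 0.024 m and horizontal distance between jar_c and rack below 0.1 m and angle between jar_c's own z axis and vertical below 0.1 rad and value of joint cap_c between -0.1 and 0.1 rad)) or (horizontal distance between jar_c and trivet below 0.036 m and z of jar_c in the frame of trivet between 0.005 and 0.013 m and angle between jar_c's own z axis and vertical below 0.1 rad and linear speed of jar_c below 0.02 m/s and not (value of joint cap_c between -0.03 and 0.03 rad) and (z of jar_a in the frame of rack below 0.024 m and horizontal distance between jar_a and rack below 0.1 m and angle between jar_a's own z axis and vertical below 0.1 rad and value of joint cap_a between -0.1 and 0.1 rad) and (z of jar_b in the frame of rack below 0.024 m and horizontal distance between jar_b and rack below 0.1 m and angle between jar_b's own z axis and vertical below 0.1 rad and value of joint cap_b between -0.1 and 0.1 rad)))); the robot touches nothing.
It fails at once if A jar whose cap has not given (under 0.03 rad) is lifted out of the rack ((z of jar_a in the frame of rack above 0.04 m and value of joint cap_a between -0.03 and 0.03 rad) or (z of jar_b in the frame of rack above 0.04 m and value of joint cap_b between -0.03 and 0.03 rad) or (z of jar_c in the frame of rack above 0.04 m and value of joint cap_c between -0.03 and 0.03 rad)).
It fails at once if A jar is wrenched or pressed against the rack with more than 40 N (a twist of about 1 N m) (contact force between any of jar_a, jar_b, jar_c and rack above 40 N).
It fails at once if A jar is banged down: more than 60 N on the trivet (contact force between any of jar_a, jar_b, jar_c and trivet above 60 N).
It fails at once if A jar is tipped by more than 0.6 rad (angle between any of jar_a, jar_b, jar_c's own z axis and vertical above 0.6 rad).
It fails at once if A bystander (mug, tin, spice jar, egg timer) is moved by more than 30 mm (distance of any of mug, nut_tin, spice_jar, egg_timer from where it was at the start of the episode above 0.03 m).
It also fails if it takes over 70 s, if anything falls off the work surface, if the arm or the gripper's body presses on something with over 40 N, if the wrist force passes 120 N, or if a joint passes its speed limit or range.

## Working session

There is one attempt and no reset: what is moved stays moved. The work goes in short steps, Python scripts to look and compute and a shell command to move; the robot and the scene stay as the last step left them, time stands still between calls to the robot, and variables do not carry over. Pictures are saved under pics/ and viewed, at most 10 in all, crops included, and the job is handed in when it is done.

```bash
mkdir -p pics; ls
cat > h.py <<'E'
import numpy as np,cv2
from bench import get_obs,get_image
def cap(n):
    d=get_image(n); cv2.imwrite(f'pics/{n}_{int(get_obs()["time"]*100)}.png',d['image']); np.save(f'/tmp/{n}.npy',d,allow_pickle=True); return d
def pts(d):
    z=d['z_map'];h,w=z.shape;f=h/2/np.tan(np.radians(d['vertical_fov'])/2)
    u,v=np.meshgrid(np.arange(w),np.arange(h))
    p=np.stack([(u-d['cx'])/f*z,-(v-d['cy'])/f*z,-z],-1)
    return p@np.array(d['rotation']).T+np.array(d['xyz'])
E
python3 - <<'E'
from h import *
o=get_obs();print({k:np.round(v,3) for k,v in o.items()})
for n in ('scene','side'):
    d=cap(n);print(n,d['xyz'],np.round(d['rotation'],3).tolist(),d['vertical_fov'],d['cx'],d['cy'],[k for k in d])
E
ls pics
```

```text
pics
{'time': np.float64(0.0), 'joints': array([ 1.259,  0.537, -0.004,  1.539,  0.003,  1.067, -0.071]), 'joint_velocities': array([-0.   , -0.001,  0.   , -0.   ,  0.   ,  0.   , -0.002]), 'effort': array([-0.0000e+00, -5.7099e+01,  9.9100e-01, -2.5160e+01, -5.6000e-02,
        1.8000e-02,  0.0000e+00]), 'ee_pos': array([ 0.158, -0.63 ,  0.236]), 'ee_rot': array([ 0.992,  0.123, -0.   , -0.001]), 'force': array([-0.513, -0.406, -0.009]), 'torque': array([-0.034, -0.031, -0.026]), 'grasp_force': np.float64(0.0), 'opening': np.float64(0.088)}
scene [-0.08792055 -0.88857686  1.26932957] [0.344, -0.1, -0.272, 0.893] 44.52495338274426 286.3636502124842 212.6181590827975 ['image', 'z_map', 'vertical_fov', 'cx', 'cy', 'xyz', 'rotation']
side [-0.70051315 -0.84172884  1.11318378] [0.411, -0.22, -0.404, 0.787] 42.69003993281128 279.31251944682606 218.6077180944678 ['image', 'z_map', 'vertical_fov', 'cx', 'cy', 'xyz', 'rotation']
scene_5.png
side_10.png
```

View pics/scene_5.png

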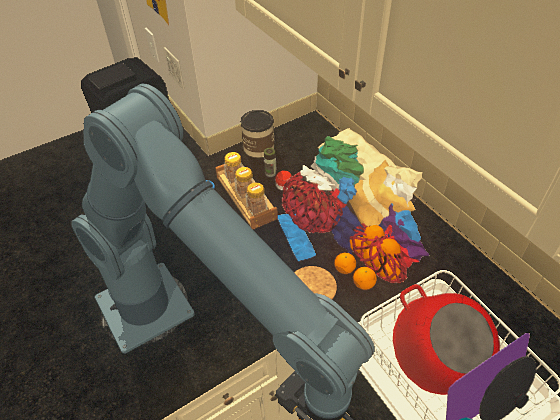

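View pics/side_10.png

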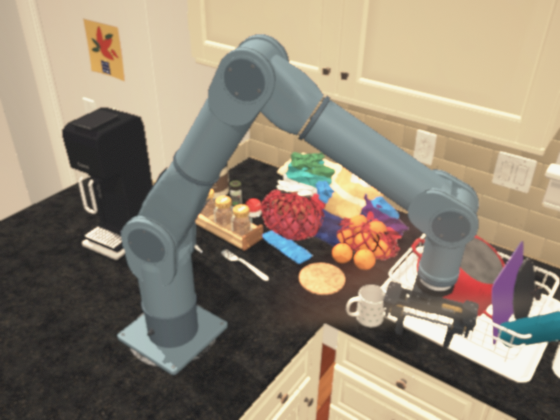

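The scene view shows caps at about (233,157), (243,174) and (256,188), the trivet at (316,280), partly behind the arm, the tin at (257,120), the spice jar at (270,160) and the timer at (285,180). The side view has the trivet at (322,278) and the mug at (370,305).

```bash
cat >> h.py <<'E'
from scipy.spatial.transform import Rotation as R
def pts(d):
    z=d['z_map'];h,w=z.shape;f=h/2/np.tan(np.radians(d['vertical_fov'])/2)
    u,v=np.meshgrid(np.arange(w),np.arange(h))
    p=np.stack([(u-d['cx'])/f*z,-(v-d['cy'])/f*z,-z],-1)
    return p@R.from_quat(d['rotation']).as_matrix().T+np.array(d['xyz'])
E
python3 - <<'E'
from h import *
for n in ('scene','side'):
    d=np.load(f'/tmp/{n}.npy',allow_pickle=True).item();P=pts(d)
    print(n, np.round(P[[60,250] if n=='side' else [370,230],[450,350] if n=='side' else [30,60]],3).tolist())
    if n=='scene': L=dict(c1=(233,157),c2=(243,174),c3=(256,188),tin=(257,116),spice=(270,153),timer=(285,178),triv=(316,280),rackend=(264,222),table=(250,260),net=(310,200),blue=(297,236))
    else: L=dict(c1=(221,203),c3=(240,214),triv=(322,278),mug=(370,292),table=(280,330),table2=(150,280))
    for k,(u,v) in L.items(): print(k,np.round(P[v,u],3))
    if n=='scene':
      z=P[...,2];b=d['image'].astype(int)
      hsv=cv2.cvtColor(d['image'],cv2.COLOR_BGR2HSV)
      m=(abs(z-.126)<.006);m[:,:210]=0;m[:,280:]=0;m[:140]=0;m[210:]=0
      nl,lab,st,ce=cv2.connectedComponentsWithStats(m.astype(np.uint8))
      for i in range(1,nl):
        if st[i,4]>20:
          q=P[lab==i];lo=q[:,:2];c,r=cv2.minEnclosingCircle(lo.astype(np.float32));print('cap',st[i].tolist(),q.mean(0).round(4),np.round(c,4),round(r,4))
      m=(abs(z-.042)<.005);m[:,:200]=0;m[:,290:]=0;m[:140]=0;m[235:]=0
      q=P[m][:,:2]; print('rack',len(q)); print(cv2.minAreaRect(q.astype(np.float32)))
    else:
      z=P[...,2]; m=np.zeros(z.shape,bool);m[255:300,290:355]=1;m&=abs(z-.008)<.006
      hsv=cv2.cvtColor(d['image'],cv2.COLOR_BGR2HSV); m&=(hsv[...,1]>60)&(hsv[...,2]>100)
      q=P[m][:,:2];print('triv',len(q),cv2.minEnclosingCircle(q.astype(np.float32)),q.mean(0))
E
```

```text
scene [[-0.328, -0.014, -0.0], [-0.114, 0.421, -0.001]]
c1 [0.466 0.283 0.125]
c2 [0.452 0.192 0.127]
c3 [0.453 0.114 0.126]
tin [0.647 0.424 0.127]
spice [0.591 0.25  0.105]
timer [0.599 0.171 0.044]
triv [ 0.456 -0.209  0.008]
rackend [0.443 0.059 0.023]
table [ 0.105 -0.498  0.691]
net [ 0.556 -0.033  0.14 ]
blue [ 0.504 -0.04   0.01 ]
cap [225, 152, 16, 13, 146] [0.4636 0.2825 0.125 ] [0.4634 0.2842] 0.0295
cap [236, 167, 16, 13, 149] [0.4574 0.1986 0.1252] [0.4579 0.1981] 0.0291
cap [247, 182, 17, 14, 168] [0.4508 0.115  0.1251] [0.4509 0.116 ] 0.0287
rack 706
((0.5333267450332642, 0.2666870057582855), (0.46885737776756287, 0.24658572673797607), 80.30957794189453)
side [[0.609, -0.434, 0.694], [0.567, -0.244, 0.045]]
c1 [0.442 0.191 0.124]
c3 [0.434 0.103 0.119]
triv [ 0.432 -0.224  0.009]
mug [ 0.404 -0.399  0.065]
table [ 0.182 -0.239 -0.001]
table2 [-0.066 -0.023  0.247]
triv 1277 ((0.47902578115463257, -0.20100419223308563), 0.12563088536262512) [ 0.43818443 -0.21490972]
```

```bash
cat >> h.py <<'E'
def rel(tgt,ya=None):
    "shift+turn in tool axes to world point tgt, tool y azimuth ya, tool down"
    o=get_obs();r=R.from_quat(o['ee_rot'])
    if ya is None: y=r.as_matrix()[:,1];ya=np.arctan2(y[1],y[0])
    yv=np.array([np.cos(ya),np.sin(ya),0]);z=np.array([0,0,-1.]);T=R.from_matrix(np.c_[np.cross(yv,z),yv,z])
    print(np.round(r.inv().apply(np.array(tgt)-o['ee_pos']),4),np.round((r.inv()*T).as_rotvec(),3))
E
python3 - <<'E'
from h import *
rel((.43,-.25,.30),-.076)
rel((.451,.115,.24),-.076)
E
```

```text
[ 0.3563 -0.3024 -0.0638] [-1.000e-03 -1.000e-03 -1.249e+00]
[ 0.4655 -0.6512 -0.0033] [-1.000e-03 -1.000e-03 -1.249e+00]
```

```bash
python3 -m handwheel '0.356 -0.302 -0.064 0 0 -0.6 0;0.356 -0.302 -0.064 0 0 -0.6 0;0.356 -0.302 -0.064 0 0 -0.6 0;0.356 -0.302 -0.064 0 0 -0.6 0;0.356 -0.302 -0.064 0 0 -1.249 0;0.356 -0.302 -0.064 0 0 -1.249 0;0.356 -0.302 -0.064 0 0 -1.249 0;0.356 -0.302 -0.064 0 0 -1.249 0;0.356 -0.302 -0.064 0 0 -1.249 0;0.466 -0.651 -0.064 0 0 -1.249 0;0.466 -0.651 -0.064 0 0 -1.249 0;0.466 -0.651 -0.064 0 0 -1.249 0;0.466 -0.651 -0.064 0 0 -1.249 0;0.466 -0.651 -0.064 0 0 -1.249 0;0.466 -0.651 -0.064 0 0 -1.249 0;0.466 -0.651 -0.064 0 0 -1.249 0;0.466 -0.651 -0.004 0 0 -1.249 0;0.466 -0.651 -0.004 0 0 -1.249 0;0.466 -0.651 -0.004 0 0 -1.249 0'
python3 - <<'E'
from h import *
o=get_obs();print({k:np.round(v,3) for k,v in o.items()})
for n in ('scene','wrist'):
    d=cap(n);print(n,d['xyz'],d['rotation'],d['vertical_fov'],d['cx'],d['cy'])
E
ls pics
```

```text
time: 2.48
ee_pos: [0.4524, 0.1134, 0.2416]
ee_rot: [0.734, 0.679, 0.0, 0.0]
force: [-0.9, 0.5, -0.2]
opening: 0.0876
grasp_force: 0.0
{'time': np.float64(2.475), 'joints': array([ 0.26 ,  0.291, -0.704,  1.97 ,  0.229,  0.959, -0.634]), 'joint_velocities': array([-0.002, -0.021, -0.013, -0.02 ,  0.001, -0.006, -0.005]), 'effort': array([-1.1000e-02, -3.3847e+01, -4.1460e+00, -2.1888e+01, -2.3000e-02,
        1.9000e-02, -1.0000e-03]), 'ee_pos': array([0.452, 0.113, 0.242]), 'ee_rot': array([0.734, 0.679, 0.   , 0.   ]), 'force': array([-0.905,  0.483, -0.153]), 'torque': array([-0.008, -0.023, -0.022]), 'grasp_force': np.float64(0.0), 'opening': np.float64(0.088)}
scene [-0.08792055 -0.88857686  1.26932957] [ 0.34439099 -0.0996233  -0.27233246  0.89291941] 44.52495338274426 286.3636502124842 212.6181590827975
wrist [0.45899912 0.18363179 0.39113968] [-0.13687705  0.00489423 -0.0385826   0.98982428] 65.70646984690485 279.65938091102544 209.52250088980102
scene_252.png
scene_5.png
side_10.png
wrist_257.png
```

View pics/wrist_257.png

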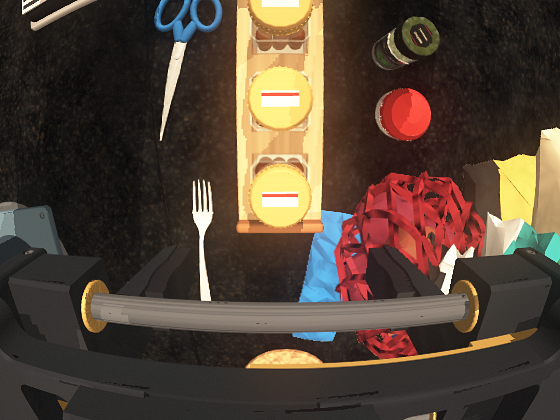

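```bash
cat >> h.py <<'E'
def wpts(d):
    z=d['z_map'];h,w=z.shape;f=h/2/np.tan(np.radians(d['vertical_fov'])/2)
    u,v=np.meshgrid(np.arange(w)-d['cx'],np.arange(h)-d['cy']);r=np.hypot(u,v)+1e-9;t=r/f;k=np.tan(t)/r
    p=np.stack([u*k*z,-v*k*z,-z],-1)
    return p@R.from_quat(d['rotation']).as_matrix().T+np.array(d['xyz'])
E
python3 - <<'E'
from h import *
d=np.load('/tmp/wrist.npy',allow_pickle=True).item();P=wpts(d);z=P[...,2]
m=(abs(z-.126)<.005)
nl,lab,st,ce=cv2.connectedComponentsWithStats(m.astype(np.uint8))
for i in range(1,nl):
  if st[i,4]>300:
    q=P[lab==i];c,r=cv2.minEnclosingCircle(q[:,:2].astype(np.float32));print('cap',st[i].tolist(),q.mean(0).round(4),np.round(c,4),round(r,4))
m=(abs(z-.058)<.004)
print('endpanel',P[m].mean(0) if m.any() else 0, m.sum())
d=np.load('/tmp/scene.npy',allow_pickle=True).item();P=pts(d);z=P[...,2]
hsv=cv2.cvtColor(d['image'],cv2.COLOR_BGR2HSV)
m=(abs(P[...,0]-.44)<.13)&(abs(P[...,1]+.21)<.13)&(abs(z-.008)<.005)&(hsv[...,1]>50)&(hsv[...,2]>90)
nl,lab,st,ce=cv2.connectedComponentsWithStats(m.astype(np.uint8))
for i in range(1,nl):
  if st[i,4]>100:
    q=P[lab==i];c,r=cv2.minEnclosingCircle(q[:,:2].astype(np.float32));print('triv',st[i].tolist(),q.mean(0).round(4),np.round(c,4),round(r,4))
E
```

```text
cap [247, 0, 67, 32, 1652] [0.4665 0.2741 0.1263] [0.4674 0.2836] 0.0276
cap [247, 66, 67, 67, 3350] [0.4608 0.2013 0.1265] [0.4604 0.2017] 0.028
cap [538, 128, 22, 106, 904] [0.7437 0.125  0.1259] [0.7518 0.1168] 0.0601
cap [248, 166, 64, 63, 3070] [0.4542 0.1201 0.1264] [0.4541 0.1185] 0.0277
cap [397, 202, 50, 34, 561] [0.5821 0.091  0.1258] [0.5842 0.0942] 0.0262
cap [449, 203, 29, 35, 319] [0.6278 0.0857 0.126 ] [0.6281 0.0845] 0.0206
endpanel [0.56201347 0.09164414 0.05839719] 2568
triv [293, 242, 23, 18, 197] [ 0.4872 -0.1064  0.0086] [ 0.4895 -0.1   ] 0.0381
triv [287, 266, 50, 43, 1459] [ 0.4338 -0.2193  0.0073] [ 0.4354 -0.2175] 0.0755
```

The wrist view shows caps at (280,195), (280,98) and (280,8), with the onion net to the right at (400,230). The tool is lined up with the row.

Run:
```python
from h import *
d=np.load('/tmp/wrist.npy',allow_pickle=True).item();P=wpts(d);z=P[...,2]
for y0 in (.118,.201,.284):
    m=(P[...,0]>.49)&(P[...,0]<.59)&(abs(P[...,1]-y0)<.06)&(z<.2);print(y0,m.sum(),z[m].max(),P[m][z[m].argmax()])
m=(P[...,0]>.48)&(P[...,1]>.05)&(z>.15)&(z<.22)
print(P[m][:,:2].min(0) if m.any() else None)
rel((.4535,.1172,.122),-.076)
```

```text
0.118 11377 0.16343425417711774 [0.58911018 0.06554826 0.16343425]
0.201 9066 0.10773387092706616 [0.57792217 0.25956502 0.10773387]
0.284 7417 0.12765041471531646 [0.49045775 0.27845021 0.12765041]
[0.57509275 0.0500093 ]
[ 3.100e-03 -1.000e-04  1.203e-01] [ 0.003 -0.    -0.001]
```

```bash
python3 -m handwheel '0.003 0 0.05 0 0 0 0;0.003 0 0.09 0 0 0 0;0.003 0 0.11 0 0 0 0;0.003 0 0.118 0 0 0 0;0.003 0 0.118 0 0 0 0;0.003 0 0.118 0 0 0 0'
python3 -c "
from h import *
o=get_obs();print(o['ee_pos'],o['torque'],o['force']);rel((.4535,.1172,.123),-.076)"
```

```text
time: 3.32
ee_pos: [0.4529, 0.1176, 0.1237]
ee_rot: [0.734, 0.68, 0.001, 0.001]
force: [0.2, -0.5, 0.6]
opening: 0.0882
grasp_force: 0.0
[0.45292959 0.11755899 0.12367654] [-0.03504993 -0.07070494  0.02767365] [ 0.21315775 -0.54476209  0.56878059]
[-0.0003  0.0006  0.0007] [ 0.002 -0.001 -0.   ]
```

```bash
python3 -m handwheel '0 0 0 0 0 0 90;0 0 0 0 0 0 90;0 0 0 0 0 0 130;0 0 0 0 0 0 130;0 0 0 0 0 0 130' 6
python3 -c "
from h import *
o=get_obs();print(o['ee_pos'],o['torque'],o['force'])"
```

```text
time: 3.95
ee_pos: [0.4525, 0.1174, 0.1227]
ee_rot: [0.733, 0.68, 0.0, 0.0]
force: [1.7, 0.1, 0.8]
opening: 0.0493
grasp_force: 5.5
[0.45245841 0.1173945  0.12267447] [-0.18205615 -0.41418174 -0.02686476] [1.67541662 0.07300276 0.82734914]
```

Run:
```python
from h import *
a=cap('scene')['image'][120:240,190:310];b=cap('side')['image'][160:280,170:290]
cv2.imwrite('pics/crop1.png',cv2.resize(np.hstack([a,b]),(800,400),interpolation=cv2.INTER_CUBIC))
```

```text
(no output)
```

View pics/crop1.png

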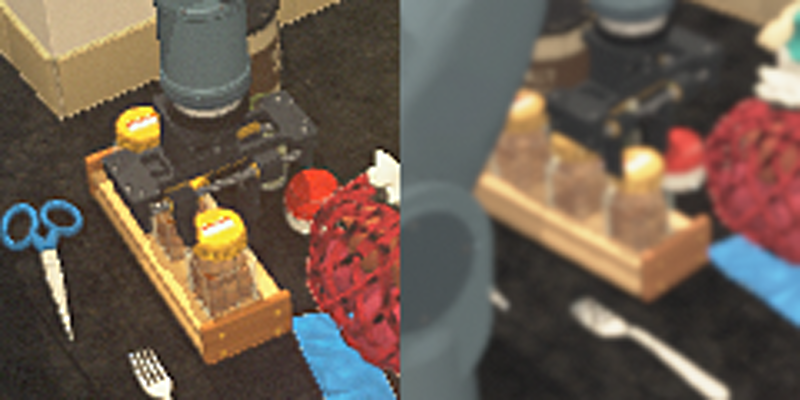

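The crop shows the gripper low over the rack. The front cap, at crop (220,235), looks free, so I'll check the gripper's position in depth.

Run:
```python
from h import *
d=np.load('/tmp/scene.npy',allow_pickle=True).item();P=pts(d)
# crop scale 3.333
for (x,y) in [(220,220),(220,240),(195,200),(165,190),(210,195),(165,225),(180,245),(240,210),(265,190),(275,170),(130,175),(300,125),(140,130)]:
    u,v=190+int(x/3.333),120+int(y/3.333);print((x,y),P[v,u].round(3),d['image'][v,u])
z=P[...,2];m=(abs(z-.126)<.005);m[:,:210]=0;m[:,280:]=0;m[:140]=0;m[210:]=0
nl,lab,st,ce=cv2.connectedComponentsWithStats(m.astype(np.uint8))
for i in range(1,nl):
  if st[i,4]>10: print(st[i],P[lab==i].mean(0).round(3))
```

```text
(220, 220) [0.457 0.12  0.128] [ 95 136 245]
(220, 240) [0.444 0.1   0.126] [ 54 236 249]
(195, 200) [0.413 0.086 0.206] [54 65 76]
(165, 190) [0.394 0.104 0.214] [ 52  85 108]
(210, 195) [0.53  0.273 0.001] [45 48 55]
(165, 225) [0.431 0.189 0.081] [ 69 106 148]
(180, 245) [0.441 0.177 0.058] [ 70 110 152]
(240, 210) [0.475 0.112 0.139] [43 47 58]
(265, 190) [ 0.582  0.249 -0.004] [48 55 70]
(275, 170) [0.494 0.081 0.204] [56 64 75]
(130, 175) [0.372 0.123 0.232] [81 87 98]
(300, 125) [0.532 0.093 0.232] [79 86 90]
(140, 130) [0.458 0.275 0.126] [ 59 219 247]
[225 152  13  12 109] [0.461 0.284 0.125]
[247 173   5   4  11] [0.468 0.181 0.125]
[246 182  21  14 156] [0.452 0.114 0.126]
```

```bash
python3 -m handwheel '0 0 0 0 0 0 150;0 0 0 0 0 0 150;0 0 0 0 0 0 150' 25
python3 -c "
from h import *
o=get_obs();print(o['ee_pos'],o['torque'],o['force'])"
```

```text
time: 4.42
ee_pos: [0.4546, 0.1177, 0.1242]
ee_rot: [0.734, 0.68, 0.002, 0.002]
force: [2.1, -2.6, 13.0]
opening: 0.0364
grasp_force: 6.5
[0.4545861  0.11766415 0.12415759] [-0.51295316 -0.5139627   0.03092187] [ 2.0577451  -2.63606195 13.04542185]
```

```bash
python3 -m handwheel '0 0 0 0 0 0 90;0 0 0 0 0 0 0;0 0 0 0 0 0 0;0 0 0 0 0 0 0' 6
python3 - <<'E'
from h import *
o=get_obs();print(o['ee_pos'],o['torque'],o['force'],o['opening'])
d=cap('scene');P=pts(d);z=P[...,2]
a=d['image'][140:220,210:300]
cv2.imwrite('pics/crop2.png',cv2.resize(a,(720,640)[:1]+(590,),interpolation=cv2.INTER_CUBIC))
m=(abs(z-.126)<.004);m[:,:210]=0;m[:,280:]=0;m[:140]=0;m[210:]=0
nl,lab,st,ce=cv2.connectedComponentsWithStats(m.astype(np.uint8))
for i in range(1,nl):
  if st[i,4]>10: q=P[lab==i];print(st[i],q.mean(0).round(3),q.min(0).round(3),q.max(0).round(3))
# low gripper points
m=(abs(P[...,0]-.453)<.08)&(abs(P[...,1]-.117)<.04)&(z>.09)&(z<.16)&(d['image'].max(2)<110)
for q in P[m][::6]: print(q.round(3))
E
```

```text
time: 4.92
ee_pos: [0.4528, 0.1178, 0.1232]
ee_rot: [0.733, 0.68, 0.001, 0.0]
force: [1.2, 0.6, 2.1]
opening: 0.074
grasp_force: 0.6
[0.4527971  0.11779813 0.12316292] [-0.07735274 -0.16530794  0.01045065] [1.24286445 0.60787104 2.12635353] 0.07399551410467607
[225 152  13  12  97] [0.462 0.285 0.125] [0.439 0.258 0.122] [0.485 0.312 0.13 ]
[243 173   9   5  18] [0.461 0.181 0.126] [0.446 0.173 0.122] [0.475 0.187 0.129]
[244 183  16  14  99] [0.435 0.116 0.126] [0.408 0.092 0.122] [0.46  0.148 0.13 ]
[0.49  0.124 0.16 ]
[0.49  0.112 0.156]
[0.493 0.13  0.135]
[0.502 0.107 0.149]
[0.5   0.11  0.143]
[0.496 0.11  0.141]
[0.492 0.104 0.144]
[0.493 0.105 0.138]
[0.496 0.106 0.131]
[0.492 0.111 0.121]
[0.403 0.111 0.158]
[0.404 0.114 0.15 ]
[0.403 0.112 0.148]
[0.406 0.111 0.143]
[0.4   0.115 0.134]
[0.408 0.112 0.127]
```

View pics/crop2.png

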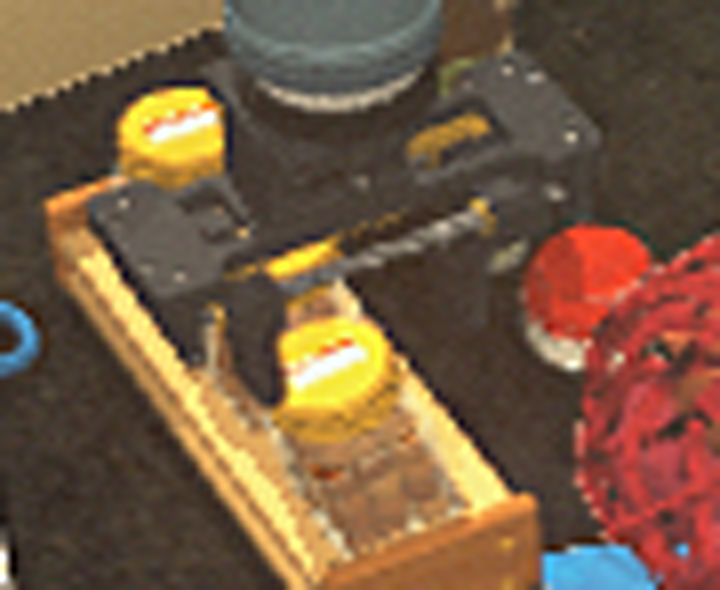

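The crop shows the left finger beside the cap, at (260,350), with the cap at (335,375). The jar seems to lean left, so I'll open fully and measure the cap again.

```bash
python3 -m handwheel '0 0 0 0 0 0 0;0 0 0 0 0 0 0;0 0 0 0 0 0 0'
cat >> h.py <<'E'
def caps(d,P):
    hsv=cv2.cvtColor(d['image'],cv2.COLOR_BGR2HSV);z=P[...,2]
    m=((hsv[...,0]>15)&(hsv[...,0]<35)&(hsv[...,1]>120)&(hsv[...,2]>120)|(hsv[...,2]>150))&(z>.118)&(z<.135)&(P[...,0]>.39)&(P[...,0]<.52)&(P[...,1]>.05)&(P[...,1]<.33)
    nl,lab,st,ce=cv2.connectedComponentsWithStats(m.astype(np.uint8))
    for i in range(1,nl):
      if st[i,4]>30: q=P[lab==i];c,r=cv2.minEnclosingCircle(q[:,:2].astype(np.float32));A=np.linalg.lstsq(np.c_[q[:,:2],np.ones(len(q))],q[:,2],rcond=None)[0];print(st[i],q.mean(0).round(4),np.round(c,4),round(r,4),'slope',A[:2].round(2))
E
python3 - <<'E'
from h import *
o=get_obs();print(o['ee_pos'],o['torque'],o['force'],o['opening'])
d=cap('scene');caps(d,pts(d));d=cap('side');caps(d,pts(d));d=cap('wrist');P=wpts(d);caps(d,P)
E
ls pics|tail -3
```

```text
time: 5.35
ee_pos: [0.4516, 0.1173, 0.1223]
ee_rot: [0.733, 0.68, -0.0, -0.0]
force: [-0.3, -0.4, -0.2]
opening: 0.0883
grasp_force: 0.0
[0.45164364 0.11730308 0.12231516] [-0.06003075 -0.11379504  0.03344633] [-0.33931537 -0.4094925  -0.23534536] 0.0883230128992382
[225 152  13  13 127] [0.4597 0.2834 0.1244] [0.4682 0.2832] 0.032 slope [0.03 0.  ]
[247 182  18  14 180] [0.4518 0.1149 0.1245] [0.4537 0.1182] 0.0291 slope [-0.    0.03]
[203 188  11   9  74] [0.4654 0.2705 0.1254] [0.4669 0.2783] 0.0302 slope [-0.02  0.07]
[233 204  17  12 136] [0.4506 0.1107 0.1256] [0.4461 0.1118] 0.0357 slope [0.02 0.04]
[  224    31   120   118 10693] [0.4607 0.201  0.1266] [0.461  0.2017] 0.0277 slope [0.   0.01]
[ 232  206  108   96 8166] [0.4558 0.1225 0.1263] [0.4557 0.1184] 0.0279 slope [-0.   -0.04]
side_545.png
wrist_257.png
wrist_550.png
```

```bash
python3 -c "
from h import *
rel((.4545,.118,.130),-.076)"
python3 -m handwheel '0 0.002 -0.007 0 0 0 0;0 0.002 -0.007 0 0 0 70;0 0.002 -0.007 0 0 0 90;0 0.002 -0.007 0 0 0 125;0 0.002 -0.007 0 0 0 125;0 0.002 -0.007 0 0 0 125' 10
python3 -m handwheel '0 0 0 0 0 0 130;0 0 0 0 0 0 130;0 0 0 0 0 0 130' 15
python3 -c "
from h import *
o=get_obs();print(o['ee_pos'],o['torque'],o['force'])"
```

```text
[ 0.0009  0.0026 -0.0076] [-0.  0.  0.]
time: 6.25
ee_pos: [0.4539, 0.1172, 0.1294]
ee_rot: [0.733, 0.68, -0.0, -0.0]
force: [-0.2, -0.2, -0.4]
opening: 0.0456
grasp_force: 0.0
time: 6.62
ee_pos: [0.454, 0.1172, 0.1295]
ee_rot: [0.733, 0.68, 0.0, -0.0]
force: [0.2, -0.5, 1.1]
opening: 0.043
grasp_force: 0.0
[0.453957   0.11722878 0.1295086 ] [-0.03258828 -0.07667059 -0.00599697] [ 0.17160026 -0.52786787  1.13516537]
```

Run:
```python
from h import *
a=cap('scene');b=cap('side')
for d in (a,b):
    P=pts(d);z=P[...,2];caps(d,P)
    m=(abs(P[...,0]-.454)<.07)&(abs(P[...,1]-.117)<.035)&(z>.07)&(z<.17)&(d['image'].max(2)<110)
    q=P[m];q=q[q[:,2].argsort()];print(len(q),q[:12].round(3).tolist())
cv2.imwrite('pics/crop3.png',np.hstack([cv2.resize(a['image'][145:215,215:285],(400,400),interpolation=cv2.INTER_CUBIC),cv2.resize(b['image'][165:235,205:275],(400,400),interpolation=cv2.INTER_CUBIC)]))
```

```text
[225 152  13  12 127] [0.4616 0.2845 0.1249] [0.4619 0.286 ] 0.0291 slope [-0.   -0.01]
[249 182  16  14 161] [0.4539 0.1139 0.1244] [0.4544 0.1182] 0.0299 slope [ 0. -0.]
104 [[0.482, 0.109, 0.087], [0.476, 0.12, 0.131], [0.478, 0.107, 0.132], [0.483, 0.108, 0.133], [0.422, 0.11, 0.134], [0.419, 0.117, 0.135], [0.479, 0.107, 0.135], [0.474, 0.105, 0.136], [0.424, 0.112, 0.136], [0.475, 0.125, 0.136], [0.426, 0.11, 0.137], [0.473, 0.109, 0.137]]
[202 188  12  10  82] [0.465  0.2711 0.1247] [0.4645 0.276 ] 0.0279 slope [0.02 0.09]
[216 199  12   8  48] [0.4427 0.1939 0.1248] [0.4478 0.1972] 0.0233 slope [-0.03  0.09]
[234 204  16  11 109] [0.4522 0.1061 0.1253] [0.4559 0.1139] 0.031 slope [0.03 0.02]
108 [[0.486, 0.11, 0.128], [0.48, 0.109, 0.132], [0.48, 0.114, 0.134], [0.474, 0.117, 0.135], [0.479, 0.121, 0.135], [0.484, 0.104, 0.136], [0.479, 0.108, 0.137], [0.422, 0.122, 0.137], [0.474, 0.113, 0.137], [0.479, 0.117, 0.137], [0.479, 0.104, 0.138], [0.485, 0.104, 0.139]]
```

View pics/crop3.png

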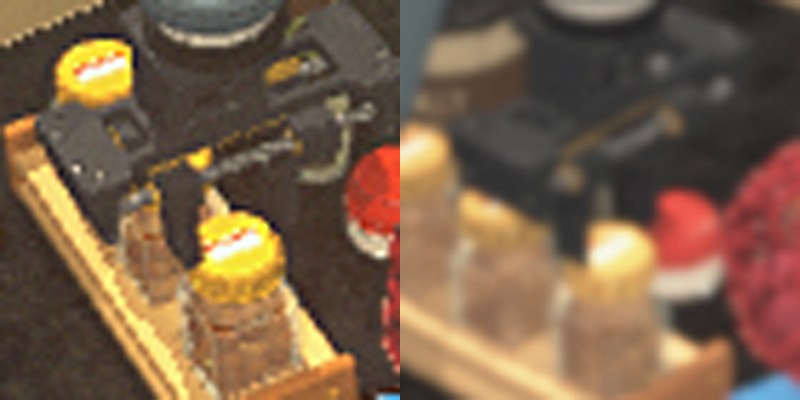

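Both crops show the fingertips ending level with the top of the near cap, at (180,250) left and (570,255) right. The tips therefore sit about 25 mm higher than I assumed. I'll open, go lower, and close again.

```bash
python3 -m handwheel '0 0 0 0 0 0 0;0 0 0 0 0 0 0;0 0 0 0 0 0 0;0 0 0 0 0 0 0;0 0 0.006 0 0 0 0;0 0 0.010 0 0 0 0;0 0 0.010 0 0 0 0' 10
python3 -m handwheel '0 0 0.005 0 0 0 0;0 0 0.010 0 0 0 0;0 0 0.010 0 0 0 0;0 0 0.010 0 0 0 80;0 0 0.010 0 0 0 95;0 0 0.010 0 0 0 110;0 0 0.010 0 0 0 110'
python3 -c "
from h import *
o=get_obs();print(o['ee_pos'],o['torque'],o['force'])
d=cap('scene');caps(d,pts(d));P=pts(d);z=P[...,2];m=(abs(P[...,0]-.454)<.07)&(abs(P[...,1]-.117)<.035)&(z>.07)&(z<.17)&(d['image'].max(2)<110)
q=P[m];q=q[q[:,2].argsort()];print(len(q),q[:8].round(3).tolist())
"
```

```text
time: 7.6
ee_pos: [0.4536, 0.1171, 0.119]
ee_rot: [0.733, 0.68, -0.0, -0.0]
force: [0.3, 1.0, -0.5]
opening: 0.0884
grasp_force: 0.0
time: 8.48
ee_pos: [0.4542, 0.1172, 0.1096]
ee_rot: [0.733, 0.68, 0.0, 0.0]
force: [0.0, 0.3, -0.6]
opening: 0.0539
grasp_force: 10.0
[0.45424464 0.11721893 0.10963894] [-0.15362876 -0.21501319 -0.01321382] [ 0.00741827  0.30293401 -0.61330736]
[225 152  14  13 131] [0.4605 0.2837 0.1243] [0.4649 0.2812] 0.031 slope [0.03 0.  ]
[248 182  17  15 167] [0.4523 0.1142 0.1248] [0.4516 0.118 ] 0.0294 slope [-0.01 -0.01]
129 [[0.477, 0.108, 0.095], [0.422, 0.113, 0.109], [0.482, 0.107, 0.111], [0.418, 0.112, 0.113], [0.493, 0.108, 0.113], [0.488, 0.106, 0.114], [0.485, 0.106, 0.115], [0.424, 0.11, 0.115]]
```

```bash
cat > t.py <<'E'
from h import *
o=get_obs();y=R.from_quat(o['ee_rot']).as_matrix()[:,1];print('yaw',np.arctan2(y[1],y[0]).round(4),'pos',o['ee_pos'].round(4),'T',o['torque'].round(2),'F',o['force'].round(1),o['grasp_force'].round(1))
E
python3 -m handwheel '0 0 0 0 0 0 130;0 0 0 0 0 0 130;0 0 0 0 0 0 130' 30; python3 t.py
python3 -m handwheel '0 0 0 0 0 -0.01 130;0 0 0 0 0 -0.02 130;0 0 0 0 0 -0.02 130'; python3 t.py
python3 -m handwheel '0 0 0 0 0 -0.01 130;0 0 0 0 0 -0.02 130;0 0 0 0 0 -0.02 130'; python3 t.py
```

```text
time: 8.9
ee_pos: [0.4542, 0.1172, 0.1096]
ee_rot: [0.733, 0.68, 0.0, 0.0]
force: [1.4, -0.8, 0.7]
opening: 0.0529
grasp_force: 30.0
time: 9.28
ee_pos: [0.454, 0.1175, 0.1096]
ee_rot: [0.726, 0.687, 0.0, -0.0]
force: [1.5, 0.6, 1.1]
opening: 0.0527
grasp_force: 30.0
time: 9.65
ee_pos: [0.4538, 0.1173, 0.1095]
ee_rot: [0.72, 0.694, -0.0, -0.0]
force: [0.7, 1.2, 3.4]
opening: 0.0526
grasp_force: 30.0Traceback (most recent call last):
  File "t.py", line 2, in <module>
    o=get_obs();y=R.from_quat(o['ee_rot']).as_matrix()[:,1];print('yaw',np.arctan2(y[1],y[0]).round(4),'pos',o['ee_pos'].round(4),'T',o['torque'].round(2),'F',o['force'].round(1),o['grasp_force'].round(1))
                                                                                                                                                                                   ^^^^^^^^^^^^^^^^^^^^^^
AttributeError: 'float' object has no attribute 'round'
Traceback (most recent call last):
  File "t.py", line 2, in <module>
    o=get_obs();y=R.from_quat(o['ee_rot']).as_matrix()[:,1];print('yaw',np.arctan2(y[1],y[0]).r
[... 202 characters left out ...]
                                                                                        ^^^^^^^^^^^^^^^^^^^^^^
AttributeError: 'float' object has no attribute 'round'
Traceback (most recent call last):
  File "t.py", line 2, in <module>
    o=get_obs();y=R.from_quat(o['ee_rot']).as_matrix()[:,1];print('yaw',np.arctan2(y[1],y[0]).round(4),'pos',o['ee_pos'].round(4),'T',o['torque'].round(2),'F',o['force'].round(1),o['grasp_force'].round(1))
                                                                                                                                                                                   ^^^^^^^^^^^^^^^^^^^^^^
AttributeError: 'float' object has no attribute 'round'
```

```bash
sed -i "s/o\['grasp_force'\].round(1)/o['grasp_force']/" t.py; python3 t.py
python3 -m handwheel '0 0 0 0 0 -0.007 130;0 0 0 0 0 -0.015 130;0 0 0 0 0 -0.015 130' >/dev/null; python3 t.py
```

```text
yaw -0.036 pos [0.4538 0.1173 0.1095] T [ 0.21 -0.02 -0.16] F [0.7 1.2 3.4] 30.000726557336748
yaw -0.0208 pos [0.4536 0.1172 0.1094] T [ 0.2   0.24 -0.18] F [-1.   1.9  3.7] 30.000006956979632
```

```bash
for i in 1; do python3 -m handwheel '0 0 0 0 0 -0.007 130;0 0 0 0 0 -0.015 130;0 0 0 0 0 -0.015 130' >/dev/null; python3 t.py; done
python3 -m handwheel '0 0 0 0 0 -0.007 130;0 0 0 0 0 -0.015 130;0 0 0 0 0 -0.015 130' >/dev/null; python3 t.py
```

```text
yaw -0.0068 pos [0.4535 0.117  0.1094] T [ 0.1   0.5  -0.54] F [-2.1  1.8  5.3] 30.000450247898698
yaw 0.0061 pos [0.4535 0.1171 0.1094] T [ 0.22  0.56 -1.22] F [-2.4  1.8  5.8] 30.000023217871785
```

Jar 1 (near) is tight, and I overshot on the last step. I'll back off, release, and go to the middle jar with finer steps and a weaker grip so slip limits the twist.

```bash
python3 -m handwheel '0 0 0 0 0 0.02 130;0 0 0 0 0 0.05 130;0 0 0 0 0 0.05 130' >/dev/null; python3 t.py
python3 -m handwheel '0 0 0 0 0 0 80;0 0 0 0 0 0 0;0 0 0 0 0 0 0;0 0 0 0 0 0 0' 10; python3 t.py
python3 -c "
from h import *
rel((.4545,.117,.165),-.076);rel((.4605,.201,.165),-.076);rel((.4605,.201,.1095),-.076)"
```

```text
yaw -0.0405 pos [0.4537 0.117  0.1095] T [ 0.02  0.46 -0.1 ] F [-1.1 -0.3  4.5] 29.999845856800675
time: 11.65
ee_pos: [0.454, 0.1172, 0.1095]
ee_rot: [0.721, 0.692, 0.0, 0.0]
force: [0.1, -0.4, 0.7]
opening: 0.0875
grasp_force: 0.0
yaw -0.0409 pos [0.454  0.1172 0.1095] T [-0.01 -0.08  0.03] F [ 0.1 -0.4  0.7] 0.0
[-0.0001  0.0005 -0.0555] [ 0.    -0.     0.035]
[ 0.084   0.0031 -0.0555] [ 0.    -0.     0.035]
[ 0.084   0.0031 -0.    ] [ 0.    -0.     0.035]
```

```bash
python3 -m handwheel '0 0 -0.055 0 0 0.035 0;0.042 0.0015 -0.055 0 0 0.035 0;0.084 0.003 -0.055 0 0 0.035 0;0.084 0.003 -0.03 0 0 0.035 0;0.084 0.003 0 0 0 0.035 0;0.084 0.003 0 0 0 0.035 0;0.084 0.003 0 0 0 0.035 85;0.084 0.003 0 0 0 0.035 110;0.084 0.003 0 0 0 0.035 110;0.084 0.003 0 0 0 0.035 110' 10;python3 t.py
```

```text
time: 12.9
ee_pos: [0.4605, 0.2011, 0.11]
ee_rot: [0.734, 0.68, 0.0, 0.0]
force: [-1.2, 0.5, 3.1]
opening: 0.0538
grasp_force: 10.0
yaw -0.0762 pos [0.4605 0.2011 0.11  ] T [-0.06  0.2   0.  ] F [-1.2  0.5  3.1] 10.002455189824104
```

```bash
python3 -m handwheel '0 0 0 0 0 0 130;0 0 0 0 0 0 130;0 0 0 0 0 -0.015 130;0 0 0 0 0 -0.03 130;0 0 0 0 0 -0.03 130' 20 >/dev/null;python3 t.py
python3 -m handwheel '0 0 0 0 0 -0.01 130;0 0 0 0 0 -0.01 130' >/dev/null;python3 t.py
```

```text
yaw -0.0465 pos [0.4607 0.2009 0.1099] T [-0.33  0.06 -0.15] F [-1.3 -1.7  5.6] 20.002583179157227
yaw -0.0371 pos [0.4606 0.201  0.1099] T [-0.23  0.14 -0.37] F [-1.8 -0.7  4.6] 20.00198480207473
```

```bash
python3 -m handwheel '0 0 0 0 0 -0.007 130;0 0 0 0 0 -0.007 130' >/dev/null;python3 t.py
python3 -m handwheel '0 0 0 0 0 -0.007 130;0 0 0 0 0 -0.007 130' >/dev/null;python3 t.py
```

```text
yaw -0.0302 pos [0.4605 0.2011 0.1099] T [-0.13  0.22 -0.39] F [-2.  -0.   5.6] 20.00237047439441
yaw -0.0232 pos [0.4604 0.2013 0.1099] T [-0.14  0.32 -0.49] F [-2.5  0.6  5.8] 20.002614862751216
```

```bash
python3 -m handwheel '0 0 0 0 0 -0.005 130;0 0 0 0 0 -0.005 130' >/dev/null;python3 t.py
```

```text
yaw -0.0181 pos [0.4603 0.2014 0.1099] T [ 0.01  0.38 -0.45] F [-1.7  0.6  6. ] 20.002823809627444
```

```bash
python3 -m handwheel '0 0 0 0 0 -0.005 130;0 0 0 0 0 -0.005 130' >/dev/null;python3 t.py
```

```text
yaw -0.0134 pos [0.4603 0.2015 0.1099] T [ 0.09  0.41 -0.59] F [-1.5 -0.1  4.9] 20.002898136153817
```

```bash
python3 -m handwheel '0 0 0 0 0 -0.004 130;0 0 0 0 0 -0.004 130' >/dev/null;python3 t.py
```

```text
yaw -0.0095 pos [0.4603 0.2014 0.1099] T [-0.01  0.35 -0.62] F [-2.3  0.6  5.7] 20.002878312952816
```

```bash
python3 -m handwheel '0 0 0 0 0 -0.003 130;0 0 0 0 0 -0.003 130' >/dev/null;python3 t.py
```

```text
yaw -0.0066 pos [0.4603 0.2014 0.1099] T [ 0.05  0.38 -0.63] F [-3.1 -0.5  6.5] 20.002947652246803
```

```bash
python3 -m handwheel '0 0 0 0 0 -0.006 130;0 0 0 0 0 -0.006 130' >/dev/null;python3 t.py
```

```text
yaw -0.0004 pos [0.4603 0.2014 0.1099] T [ 0.02  0.37 -0.56] F [-2.4 -0.3  6.1] 20.002976660616696
```

```bash
python3 -m handwheel '0 0 0 0 0 -0.006 130;0 0 0 0 0 -0.006 130' >/dev/null;python3 t.py
```

```text
yaw 0.0055 pos [0.4603 0.2014 0.1099] T [ 0.02  0.45 -0.59] F [-1.9  1.2  5.9] 20.00298237428069
```

The torque levels off at 0.6 N m, so the middle cap is giving. I'll turn it further.

```bash
python3 -m handwheel '0 0 0 0 0 -0.01 130;0 0 0 0 0 -0.02 130;0 0 0 0 0 -0.03 130;0 0 0 0 0 -0.04 130' >/dev/null;python3 t.py
```

```text
yaw 0.0458 pos [0.4603 0.2014 0.1099] T [-0.06  0.36 -0.62] F [-3.1  0.2  6.3] 20.002951892092824
```

```bash
python3 -m handwheel '0 0 0 0 0 -0.015 130;0 0 0 0 0 -0.03 130;0 0 0 0 0 -0.045 130;0 0 0 0 0 -0.06 130;0 0 0 0 0 -0.075 130;0 0 0 0 0 -0.09 130;0 0 0 0 0 -0.105 130;0 0 0 0 0 -0.12 130' >/dev/null;python3 t.py
```

```text
yaw 0.1659 pos [0.4603 0.2014 0.1099] T [ 0.04  0.3  -0.57] F [-1.9  1.   4.8] 20.002985754981637
```

```bash
python3 - <<'E'
from h import *
d=cap('wrist');P=wpts(d);z=P[...,2];hsv=cv2.cvtColor(d['image'],cv2.COLOR_BGR2HSV)
red=((hsv[...,0]<8)|(hsv[...,0]>172))&(hsv[...,1]>110)&(hsv[...,2]>90)
for c in ((.4545,.118),(.4603,.2014),(.467,.284)):
    m=red&(np.hypot(P[...,0]-c[0],P[...,1]-c[1])<.022)&(abs(z-.126)<.01)
    q=P[m][:,:2]
    if len(q)>10: v=np.linalg.eigh(np.cov(q.T))[1][:,1];print(len(q),q.mean(0),np.arctan(v[1]/v[0]))
E
python3 -m handwheel '0 0 0 0 0 0.01 130;0 0 0 0 0 0.02 130;0 0 0 0 0 0.035 130;0 0 0 0 0 0.05 130;0 0 0 0 0 0.05 140' 25 >/dev/null;python3 t.py
python3 -c "
from h import *
rel((.4605,.2015,.27));rel((.436,-.217,.27));rel((.436,-.217,.12))"
```

```text
363 [0.46043994 0.20523495] 0.16153129245496187
461 [0.46747482 0.28964442] -0.07718041766842251
yaw 0.117 pos [0.4608 0.2018 0.1099] T [0.27 0.06 0.02] F [-1.4  1.3  5.6] 25.003585531376302
[-1.000e-04 -1.000e-04 -1.601e-01] [ 0.001 -0.001  0.   ]
[-0.4129 -0.0733 -0.1606] [ 0.001 -0.001  0.   ]
[-0.413  -0.0735 -0.0106] [ 0.001 -0.001  0.   ]
```

```bash
python3 -m handwheel '0 0 -0.003 0 0 0 140;0 0 -0.01 0 0 0 140;0 0 -0.02 0 0 0 140;0 0 -0.03 0 0 0 140;0 0 -0.045 0 0 0 140;0 0 -0.065 0 0 0 140'; python3 t.py
```

```text
time: 18.7
ee_pos: [0.4601, 0.2009, 0.1755]
ee_rot: [0.665, 0.747, -0.0, -0.0]
force: [1.1, 0.1, -3.2]
opening: 0.0529
grasp_force: 25.0
yaw 0.1171 pos [0.4601 0.2009 0.1755] T [-0.03 -0.15 -0.05] F [ 1.1  0.1 -3.2] 24.994873695541173
```

```bash
python3 -m handwheel '0 0 -0.03 0 0 0 140;0 0 -0.06 0 0 0 140;0 0 -0.09 0 0 0 140;-0.02 -0.004 -0.095 0 0 0 140;-0.06 -0.011 -0.095 0 0 0 140;-0.1 -0.018 -0.095 0 0 0 140;-0.14 -0.025 -0.095 0 0 0 140;-0.18 -0.032 -0.095 0 0 0 140;-0.22 -0.039 -0.095 0 0 0 140;-0.26 -0.046 -0.095 0 0 0 140;-0.3 -0.053 -0.095 0 0 0 140;-0.34 -0.06 -0.095 0 0 0 140;-0.38 -0.067 -0.095 0 0 0 140;-0.405 -0.072 -0.095 0 0 0 140;-0.413 -0.073 -0.095 0 0 0 140;-0.413 -0.073 -0.095 0 0 0 140'; python3 t.py
python3 - <<'E'
from h import *
d=cap('side');P=pts(d);z=P[...,2];hsv=cv2.cvtColor(d['image'],cv2.COLOR_BGR2HSV)
m=(np.hypot(P[...,0]-.436,P[...,1]+.217)<.09)&(z>.003)&(z<.014)&(hsv[...,1]>60)&(hsv[...,2]>100)
q=P[m][:,:2];print(len(q),q.mean(0),q.min(0),q.max(0))
cv2.imwrite('pics/crop4.png',cv2.resize(d['image'][170:330,220:420],(750,600)))
E
```

```text
time: 20.7
ee_pos: [0.4362, -0.217, 0.2698]
ee_rot: [0.664, 0.747, 0.0, -0.0]
force: [1.0, -0.0, -3.3]
opening: 0.0525
grasp_force: 25.0
yaw 0.1172 pos [ 0.4362 -0.217   0.2698] T [ 0.   -0.07  0.11] F [ 1.  -0.  -3.3] 24.994817522820085
1097 [ 0.43259632 -0.22278763] [ 0.36000363 -0.30675878] [ 0.51643543 -0.14494973]
```

View pics/crop4.png

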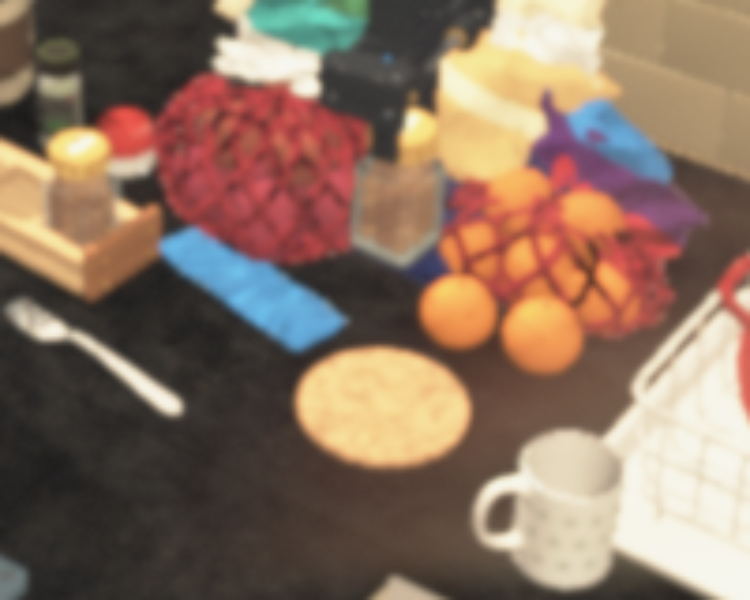

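The jar hangs upright at (400,195). The trivet is fully visible at (383,405), matching my estimate of about (0.436, -0.219).

```bash
python3 -m handwheel '0 0 0.03 0 0 0 140;-0.002 0 0.07 0 0 0 140;-0.002 0 0.11 0 0 0 140;-0.002 0 0.14 0 0 0 140;-0.002 0 0.155 0 0 0 140;-0.002 0 0.16 0 0 0 140;-0.002 0 0.16 0 0 0 140'; python3 t.py
```

```text
time: 21.62
ee_pos: [0.437, -0.2195, 0.1102]
ee_rot: [0.664, 0.747, 0.0, 0.001]
force: [0.6, 0.6, -3.6]
opening: 0.0526
grasp_force: 25.0
yaw 0.1175 pos [ 0.437  -0.2195  0.1102] T [-0.03 -0.11 -0.06] F [ 0.6  0.6 -3.6] 24.994757249951363
```

```bash
python3 -m handwheel '0 0 0.002 0 0 0 140;0 0 0.004 0 0 0 140;0 0 0.006 0 0 0 140;0 0 0.006 0 0 0 140'; python3 t.py
```

```text
time: 22.12
ee_pos: [0.4363, -0.2197, 0.1034]
ee_rot: [0.665, 0.747, -0.0, -0.0]
force: [-0.6, 0.7, -4.2]
opening: 0.0528
grasp_force: 25.0
yaw 0.117 pos [ 0.4363 -0.2197  0.1034] T [-0.07 -0.08 -0.03] F [-0.6  0.7 -4.2] 24.994751585181803
```

```bash
python3 -m handwheel '0 0 0.001 0 0 0 140;0 0 0.0015 0 0 0 140;0 0 0.0015 0 0 0 140'; python3 t.py
```

```text
time: 22.5
ee_pos: [0.4364, -0.2197, 0.1021]
ee_rot: [0.665, 0.747, -0.0, 0.0]
force: [-0.8, 0.6, -1.4]
opening: 0.0528
grasp_force: 25.0
yaw 0.1171 pos [ 0.4364 -0.2197  0.1021] T [-0.02  0.03  0.04] F [-0.8  0.6 -1.4] 24.997697831131518
```

Contact is starting: the load fell from 4.2 N to 1.4 N. I'll go down half a millimetre more, release gently and rise.

```bash
python3 -m handwheel '0 0 0.0005 0 0 0 140;0 0 0.0005 0 0 0 140;0 0 0.0005 0 0 0 90;0 0 0.0005 0 0 0 70;0 0 0.0005 0 0 0 0;0 0 0.0005 0 0 0 0;0 0 0.0005 0 0 0 0;0 0 0.0005 0 0 0 0' 10; python3 t.py
```

```text
time: 23.5
ee_pos: [0.4363, -0.2197, 0.1015]
ee_rot: [0.665, 0.747, -0.0, -0.0]
force: [-0.4, 0.2, -0.2]
opening: 0.0884
grasp_force: 0.0
yaw 0.117 pos [ 0.4363 -0.2197  0.1015] T [-0.08 -0.07  0.04] F [-0.4  0.2 -0.2] 0.0
```

```bash
python3 -m handwheel '0 0 -0.02 0 0 0 0;0 0 -0.05 0 0 0 0;0 0 -0.09 0 0 0 0;0 0 -0.14 0 0 0 0;0 0 -0.18 0 0 0 0;0 0 -0.18 0 0 0 0'; python3 t.py
python3 - <<'E'
from h import *
d=cap('side');cv2.imwrite('pics/crop5.png',cv2.resize(d['image'][170:330,190:420],(790,550)));P=pts(d);caps(d,P);z=P[...,2]
m=(np.hypot(P[...,0]-.436,P[...,1]+.22)<.06)&(z>.111)&(z<.13);q=P[m];print(len(q),q.mean(0),q[:,2].max())
E
```

```text
time: 24.25
ee_pos: [0.4381, -0.2203, 0.2844]
ee_rot: [0.665, 0.747, 0.001, 0.003]
force: [-0.8, 0.3, -1.5]
opening: 0.0881
grasp_force: 0.0
yaw 0.1167 pos [ 0.4381 -0.2203  0.2844] T [-0.03 -0.1   0.04] F [-0.8  0.3 -1.5] 0.0
[198 188  16  10 119] [0.4631 0.2782 0.1251] [0.4645 0.2812] 0.0291 slope [0.01 0.03]
[233 205  17  11 136] [0.4498 0.1111 0.125 ] [0.4525 0.1127] 0.0297 slope [0.04 0.01]
175 [ 0.43143047 -0.22480028  0.11730449] 0.12313088575662678
```

View pics/crop5.png

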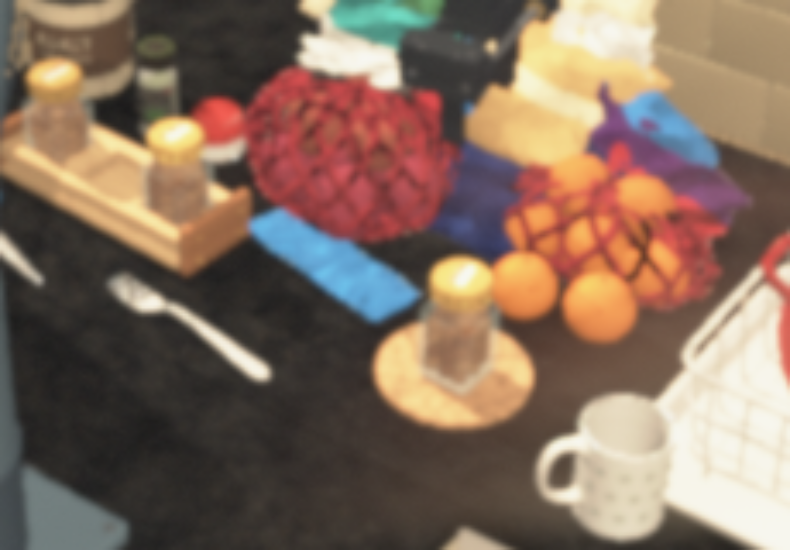

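The jar stands upright and wholly on the trivet, at (460,330). The other two are in the rack at (57,110) and (178,170), and the bystanders are in place.

```bash
python3 -c "
from bench import hand_in
print(hand_in())"
```

```text
the job is handed in; nothing more can be done
None
```

The job is handed in with no verdict returned: the middle jar's cap was the loose one, and it stands upright on the trivet, cap turned about 0.15–0.24 rad; the near jar took a measured 1.2 N m for a moment (limit 0.95), so the 40 N rack limit may have been passed; I never twisted the far cap.

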